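Open the rock polisher's filler cap, thread hand unknown

TASK

Get the rock polisher ready for filling: lift the bent steel guard off it and hang it astride the bar of the rail, letting go of it there, then undo the filler cap that it covered. Nobody remembers whether the cap has a right- or left-hand thread, so try it one way and, if it stops hard, the other (about a quarter turn frees it); then lift it straight up out of the housing and finish while still holding it upright in the gripper, at least 10 cm higher than where it sat. Leave the torch and the loose stones where they lie.

Things in the scene. Friction and masses are not known exactly. Their poses are not given: they have to be found in the camera images.
- polisher: Fixed grey block, housing of a small rock polisher. Origin on the filler cap's axis, at the table. Block x -48 to +102, y -55 to +55 mm, flat top 64 mm up (a motor end bulges low at the back to x +115). The cap's 44 mm well opens in the top at the origin; lips inside hold the cap.
- cap_grip (a point): Centre of the black cap's upright round ribbed grip, 24 mm diameter, 29 mm tall, on a round flange 54 mm across, 8 mm thick, that sits on the housing; a small white pointer on the flange lies on the cap's +x side. If the cap is stopped, fingers slip round on the grip. This point sits 22 mm above the housing top, the grip's top 37 mm. Loose part, about 0.12 kg.
- guard_knob (a point): Centre of the upright black round knob (18 mm diameter, 34 tall) on the guard, 17 mm above the guard's top face, 21 mm above the top's underside. At the start the guard stands on the housing astride the cap, legs towards the polisher's +x and -x.
- guard_leg_1 (a point): Point on the guard's +x leg, 30 mm above its foot, 39 mm from the middle.
- guard_leg_2 (a point): Point on the guard's -x leg, 30 mm above its foot, 39 mm from the middle.
- guard: Loose bent steel strip, an upside-down U, 0.15 kg: top 82 mm long (x), 30 wide (y), 4 thick; legs 70 mm tall overall, 74 mm apart inside, 58 between the inward feet. Two ribs 5 mm high under the top, 19 mm apart, seat a bar below the knob. Origin between the feet, at their soles, 87 mm below the knob's centre.
- cap: The cap; origin under the flange. Its x lies along the polisher's x within 5 degrees when shut. Its 18 mm stem has lugs hooked under lips: 2 mm play up, 2.5 mm sideways. The wrong way it meets a hard stop within 15 degrees; the right way (clockwise or counter-clockwise, hidden, varies) it turns freely, is clear of the lips at 60 to 110 degrees (middle 85), then lifts straight out; stop near 120.
- rail: Fixed rail: a level round bar, 12 mm diameter, 180 mm long along this frame's y, on a post at each end. Origin at the table below the bar's middle.
- rail_mid (a point): Middle of the rail's bar, on its axis, 150 mm above the table.
- torch: Black metal torch, 110 mm long, 29 mm thick, lying; bystander.
- river_a: Pale river stone, 48x62x26 mm; bystander.
- agate_a: Orange agate, 40x52x28 mm; bystander.
- slate_a: Flat grey slate, 45x68x18 mm; bystander.
There are look-alikes about, which are no part of the job. There is more than one size of the cap; the one meant has the size given above.

How it is judged:
By the outcome, as a careful person would: the job done as asked, in the order asked, and still so for the second after the job is handed in, while the arm keeps its last pose, push and grip.
It also fails if it takes over 72 s, if anything falls off the work surface, if the arm or the gripper's body presses on something with over 40 N, if the wrist force passes 120 N, or if a joint passes its speed limit or range.

ROBOT

A 7-joint arm with a two-finger parallel gripper is mounted at the origin on a cart in front of the work surface, level with it; the furniture and walls round the work are solid. World frame = base frame: x ahead of the robot, y to its left, z up, the work surface at z = 0. Lengths are in m, angles in rad, forces in N, time in s.
With the tool pointing down it reaches from about 0.375 to 0.925 m from the base axis. Payload 3.1 kg.
Tool frame: the origin (TCP) lies midway between the tips of the shut fingers; the grasp point (between the pads) lies 19 mm behind it; z points along the fingers, y is the direction in which the jaws open and shut (so a half turn about z gives the same grasp; the last joint's range is limited). The gripper opens to 85 mm and grips with 20 to 120 N. Pads are 22 mm wide; open, the fingers measure 114 mm over their backs; the gripper's body (76 mm by 85 mm) begins 54 mm behind the grasp point. The pads swing forward as they close: fully open they stand 13 mm farther back than shut.
Start: joints at [1.16, 0.383, 0.044, 1.598, -0.018, 1.161, -0.05], TCP at [0.2, -0.618, 0.231] pointing down, gripper open.
Joint ranges: [-2.61, 2.61], [-0.41, 2.15], [-1.48, 1.57], [0, 2.5], [-1.57, 4.71], [0.05, 1.97], [-2.85, 2.85]. Speed limits (rad/s): [2.79, 2.79, 3.14, 3.14, 3.14, 3.14, 3.14].

INTERFACE

Orientations are given as a rotation vector (axis times angle).
In Python, from bench import get_obs, capture, sign_off, find_in, outline_of, mark_of gives the robot as it stands. The module is installed in compiled form; this text tells all that it offers.
- The arm moves only by the tool step_arm, never from a script. Its argument "motion" is a list of rows, each an object of numbers: "dx", "dy", "dz": the shift along the tool's x, y, z in cm; "ax", "ay", "az": the turn, a rotation vector about the tool's x, y, z in rad; "claw": the opening in per cent of the stroke, from 0 (shut) to 100 (fully open). In form: [{"dx": .., "dy": .., "dz": .., "ax": .., "ay": .., "az": .., "claw": ..}, ...]. A call has 1 to 10 rows; each row shifts and turns the commanded pose from where the row before left it, along the tool's axes as they then stand; what a row does not reach is not made up. A row lasts 1/12 s, in which the tool goes at most 41.7 mm and 7.16 degrees, less where a joint would pass 70% of its speed; a pose out of reach is approached as far as the arm can. A call is refused whole if a number of a shift passes 4.17 or a number of a turn 0.125, either way. A call with a gripper value outside its range is refused whole. The fingers move at their own pace and stop on an object; "squeeze" is the grip in N (left out, the last holds). Time passes only in rows, so rows that do not move let the fingers close. It gives the time, the measured TCP pose, the force and the opening at its end, in the units of the state.
- get_obs(): the state, without advancing time (a new reading comes with each control period).
- capture(name): name is "side" or "top"; returns a dict with "img" (384x512x3 uint8, red, green, blue), "camera_matrix" (3x3 intrinsics, pixels), "eye" and "attitude" of the camera in the world. Camera axes: x right, y down, z forward; pixel columns grow to the right and rows downward; lengths in m; the calibration is good to about 2 mm. A picture is of the moment at which its call begins. There is no depth.
- sign_off(): hands the job in, once; it reports no verdict.
Trained networks look in a picture, given as the dict that the camera call returned (one of the last four; its "shot" number tells which), for a name from the list of things; names that differ only in an ending like _2 or _b are one class to them, and where a whole thing is asked for, a point or a joint stands for the part that bears it (a point fixed in the world has none). Each returns a list of dicts, best first, with "conf" (0 to 1); they miss things now and then, are a little off and sometimes report something else, mostly with a low value. They report only what shows in the picture. A call takes as long as a camera call. They do not tell look-alikes from the thing itself.
- find_in(picture, thing): "xy" ([column, row] as shares, 0 to 1, of the picture: columns of its width, rows of its height, amid what is visible of it).
- outline_of(picture, thing): "region" (384x512 bool, what is visible of it) and "xy" ([column, row] as shares, 0 to 1, of the picture: columns of its width, rows of its height, amid what is visible of it).
- mark_of(picture, thing): "xy" ([column, row] as shares, 0 to 1, of the picture: columns of its width, rows of its height: a listed point, or the origin of a listed thing).
The state is a dict: "time": time; "qpos": joint angles; "joint_vel": joint speeds; "tau": joint torques, N m; "position": TCP position; "tool_rot": TCP orientation; "contact_force": force on the tool from outside, world axes, zero at the start; "moment": the same for the moment, N m; "gripper_width": finger opening in m.
Only numpy, scipy, OpenCV 4.12 (cv2) and the standard library are available. Lean on these libraries where they do the work, as an engineer would, in place of code of your own. Each camera call takes 0.05 s, during which the arm holds its last target.

## Working session

There is one attempt and no reset: what is moved stays moved. The work goes in short steps, Python scripts to look and compute and a tool call to move; the robot and the scene stay as the last step left them, time stands still between calls to the robot, and variables do not carry over. Pictures are saved under pics/ and viewed, and the job is handed in when it is done.

Besides the shell and the picture viewer there is one more tool, called after ">>>" as a command line: name --argument value ..., lists and objects as JSON in quotes. step_arm: Moves the arm, as the interface text tells. Its arguments: {"type":"object","properties":{"motion":{"type":"array","items":{"type":"object","properties":{"dx":{"type":"number"},"dy":{"type":"number"},"dz":{"type":"number"},"ax":{"type":"number"},"ay":{"type":"number"},"az":{"type":"number"},"claw":{"type":"number"}}}},"squeeze":{"type":"number"}},"required":["motion"]}

```bash
mkdir -p pics
cat > h.py <<'E'
import numpy as np, cv2
from bench import *
from scipy.spatial.transform import Rotation as R
def save(p,n,crop=None,s=1):
    im=p["img"][:,:,::-1]
    if crop: a,b,c,d=crop; im=im[b:d,a:c]
    im=cv2.resize(im,None,fx=s,fy=s,interpolation=cv2.INTER_CUBIC); cv2.imwrite("pics/"+n,im)
def att(p):
    A=np.array(p["attitude"]); 
    return A if A.shape==(3,3) else R.from_rotvec(A).as_matrix()
def ray(p,px):
    d=att(p)@np.linalg.inv(p["camera_matrix"])@np.array([px[0],px[1],1.]); return np.array(p["eye"]),d
def onz(p,px,z):
    e,d=ray(p,px); return e+d*(z-e[2])/d[2]
def proj(p,X):
    c=p["camera_matrix"]@(att(p).T@(np.array(X)-p["eye"])); return c[:2]/c[2]
def tri(a,pa,b,pb):
    (e1,d1),(e2,d2)=ray(a,pa),ray(b,pb); 
    d1=d1/np.linalg.norm(d1);d2=d2/np.linalg.norm(d2)
    t=np.linalg.lstsq(np.c_[d1,-d2],e2-e1,rcond=None)[0]
    x,y=e1+t[0]*d1,e2+t[1]*d2; return (x+y)/2,np.linalg.norm(x-y)
E
python3 - <<'E'
from h import *
o=get_obs();print(o)
for n in("side","top"):
    p=capture(n); save(p,n+"0.png",s=1.5)
    print(n,p["eye"],p["attitude"],p["camera_matrix"])
    for t in "polisher cap_grip guard_knob guard_leg_1 guard_leg_2 guard cap rail rail_mid torch".split():
        print(t,[(np.round(np.array(m["xy"])*[512,384],1).tolist(),round(m["conf"],2)) for m in mark_of(p,t)])
E
```

```text
{'time': 0.0, 'qpos': array([ 1.16021096,  0.38382668,  0.04382826,  1.59960185, -0.01787386,
        1.16119462, -0.0499309 ]), 'joint_vel': array([-3.04619290e-04,  9.99498527e-04,  1.35440254e-03, -4.35366278e-04,
        4.88662603e-05, -4.26995357e-04, -1.44117064e-03]), 'tau': array([-5.12151037e-04, -4.33461142e+01,  1.02401678e+00, -2.49512672e+01,
        1.05388838e-02,  1.14351686e-02,  6.86558522e-06]), 'position': array([ 0.1997076 , -0.61755773,  0.22987954]), 'tool_rot': array([-3.10069124e+00, -4.89019934e-01,  8.96875389e-04]), 'contact_force': array([ 0.228165  , -0.65134761, -0.35676743]), 'moment': array([-0.00525659, -0.0212332 ,  0.0440693 ]), 'gripper_width': 0.08559462786453151}
side [ 0.39130238 -0.87761814  0.77715355] [-2.20931616  0.17269367 -0.0534798 ] [[369.78982525   0.         256.17101706]
 [  0.         369.78982525 191.0062939 ]
 [  0.           0.           1.        ]]
polisher [([261.3, 263.9], 0.55)]
cap_grip [([213.2, 263.0], 0.65), ([264.8, 244.0], 0.58), ([262.5, 221.5], 0.4), ([259.8, 341.2], 0.31)]
guard_knob [([263.9, 223.3], 0.6), ([261.
[... 322 characters left out ...]
0], 0.68)]
torch [([259.8, 341.5], 0.96), ([289.7, 218.5], 0.62)]
top [ 0.41710412 -0.00963905  1.35530132] [-2.20248134  2.17524011 -0.04448177] [[414.04216028   0.         251.99701133]
 [  0.         414.04216028 186.69313036]
 [  0.           0.           1.        ]]
polisher [([311.2, 187.5], 0.64)]
cap_grip [([250.4, 198.8], 0.73), ([317.9, 186.4], 0.37), ([255.0, 151.4], 0.33)]
guard_knob [([314.3, 178.9], 0.63)]
guard_leg_1 [([311.1, 197.9], 0.79), ([314.5, 173.8], 0.5)]
guard_leg_2 [([311.1, 197.9], 0.79), ([314.5, 173.8], 0.5)]
guard [([313.9, 185.3], 0.7)]
cap [([313.9, 225.7], 0.65), ([317.0, 184.1], 0.42)]
rail []
rail_mid [([172.0, 197.0], 0.89)]
torch [([384.1, 201.2], 0.73)]
```

View pics/side0.png

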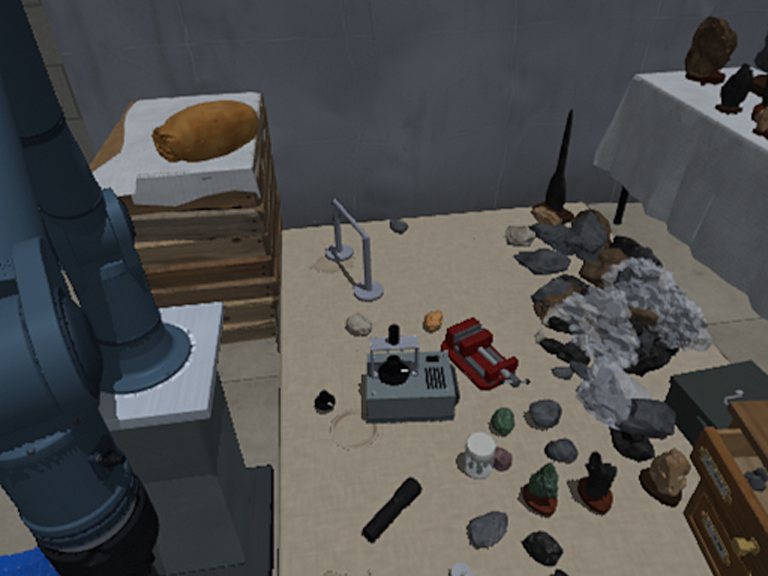

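View pics/top0.png

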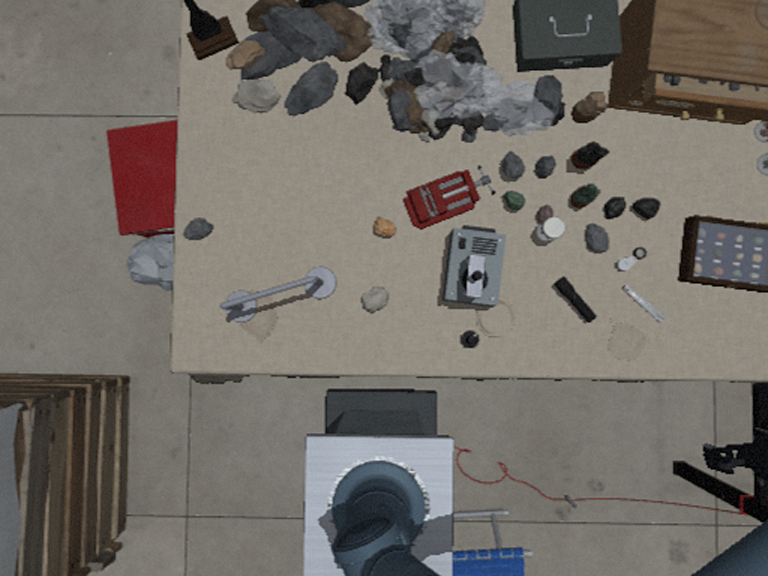

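The guard stands on the grey polisher (side view, 1.5x: knob about (394,332)). The rail is at about (350,250). A small loose black cap lies on the table at (325,400) and is a look-alike. I'll enlarge the crops to confirm.

Run:
```python
from h import *
p=capture("side"); save(p,"s1.png",(205,200,325,290),6.5)
p=capture("top"); save(p,"t1.png",(270,140,350,215),8)
save(p,"t2.png",(140,165,240,225),8)
p=capture("side");save(p,"s2.png",(205,120,275,210),6.5)
```

```text
(no output)
```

View pics/s1.png

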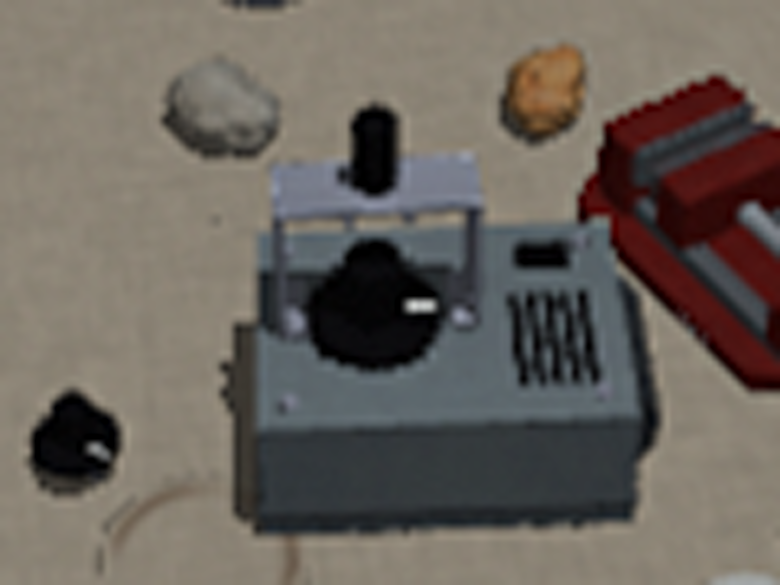

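View pics/t1.png

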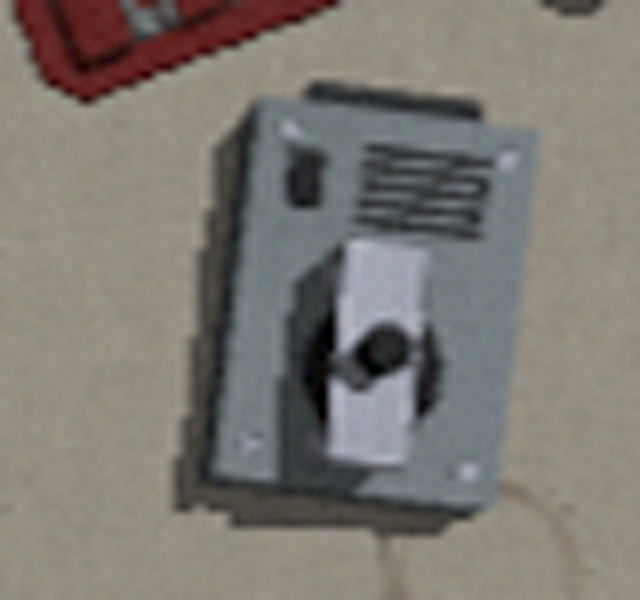

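View pics/t2.png

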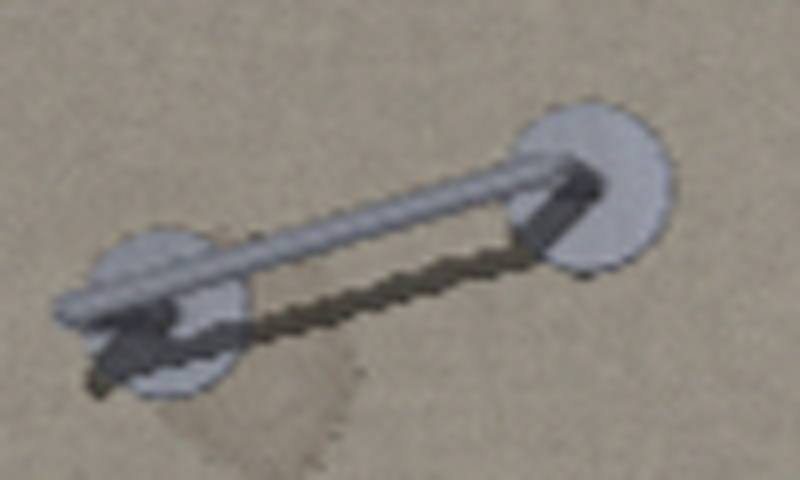

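View pics/s2.png

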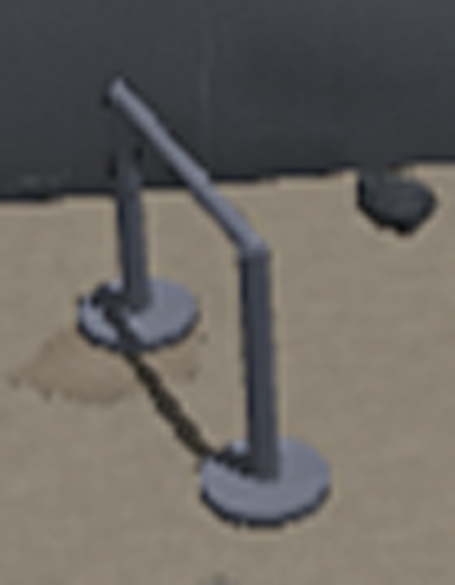

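```bash
cat >> h.py <<'E'
def up(u,s,o): return [(u[0]+.5)/s-.5+o[0],(u[1]+.5)/s-.5+o[1]]
E
python3 - <<'E'
from h import *
s=capture("side");t=capture("top")
T=lambda *u:up(u,8,(270,140)); S=lambda *u:up(u,6.5,(205,200))
T2=lambda *u:up(u,8,(140,165)); S2=lambda *u:up(u,6.5,(205,120))
print("corners",[onz(t,T(*u),.064).round(4) for u in((540,130),(258,98),(210,478),(497,510))])
print("side corners",[onz(s,S(*u),.064).round(4) for u in((257,428),(640,418),(610,222),(258,235))])
print("knob tri c",tri(t,T(383,349),s,S(375,148)))
print("knob top tri",tri(t,T(385,346),s,S(375,118)), onz(t,T(385,346),.168),onz(s,S(375,118),.168))
print("guard top corners",[onz(t,T(*u),.134).round(4) for u in((345,238),(430,243),(408,466),(325,458))])
print("guard side top corners",[onz(s,S(*u),.134).round(4) for u in((272,168),(470,152),(483,205),(275,215))])
print("cap flange",onz(s,S(375,310),.072))
print("pointer",onz(s,S(421,304),.072))
for a,b in(((68,306),(118,92)),((585,165),(252,246))):
  print("rail",tri(t,T2(*a),s,S2(*b)),onz(t,T2(*a),.15))
for b in((162,312),(592,188)): print("base",onz(t,T2(*b),.005))
for b in((140,308),(267,480)): print("sbase",onz(s,S2(*b),.005))
E
```

```text
corners [array([ 0.585 , -0.2586,  0.064 ]), array([ 0.5963, -0.1484,  0.064 ]), array([ 0.4473, -0.1307,  0.064 ]), array([ 0.4363, -0.2422,  0.064 ])]
side corners [array([ 0.4357, -0.2419,  0.064 ]), array([ 0.5837, -0.2614,  0.064 ]), array([ 0.5979, -0.1521,  0.064 ]), array([ 0.4488, -0.1348,  0.064 ])]
knob tri c (array([ 0.49272356, -0.18496182,  0.15115089]), np.float64(0.0004905826877831997))
knob top tri (array([ 0.4930255 , -0.18361116,  0.16538525]), np.float64(0.0002697820519317716)) [ 0.4929931  -0.18324102  0.168     ] [ 0.49245554 -0.1865782   0.168     ]
guard top corners [array([ 0.535 , -0.1733,  0.134 ]), array([ 0.5335, -0.2046,  0.134 ]), array([ 0.451 , -0.1969,  0.134 ]), array([ 0.4536, -0.1663,  0.134 ])]
guard side top corners [array([ 0.4531, -0.1708,  0.134 ]), array([ 0.5322, -0.1748,  0.134 ]), array([ 0.5314, -0.2058,  0.134 ]), array([ 0.451 , -0.1977,  0.134 ])]
cap flange [ 0.48987029 -0.19442838  0.072     ]
pointer [ 0.50884493 -0.1942114   0.072     ]
rail (array([0.42871298, 0.30803895, 0.14956333]), np.float64(0.0020495967809776613)) [0.42973279 0.30789473 0.15      ]
rail (array([0.48159547, 0.11906381, 0.15970719]), np.float64(0.0027752291898410675)) [0.48351763 0.1200338  0.15      ]
base [0.42928853 0.3075256  0.005     ]
base [0.48213003 0.13260297 0.005     ]
sbase [0.42962593 0.31221637 0.005     ]
sbase [0.48299404 0.13370936 0.005     ]
```

Candidates for the cap are the small loose one at side (215,268) and the one under the guard at side (262,247). The one under the guard has a 54 mm flange, sits in the housing and has its pointer on +x, so that is the one. The guard is at about (0.4925, -0.186), yaw -5°. The cap axis is at about (0.490, -0.1935). The rail middle is at about (0.456, 0.22), yaw about 16.8°. Moving above the knob now.

>>> step_arm --motion '[{"dx":2.74,"dy":-2.13,"claw":100},{"dx":2.74,"dy":-2.13},{"dx":2.74,"dy":-2.13},{"dx":2.74,"dy":-2.13},{"dx":2.74,"dy":-2.13},{"dx":2.74,"dy":-2.13},{"dx":2.74,"dy":-2.13},{"dx":2.74,"dy":-2.13},{"dx":2.74,"dy":-2.13},{"dx":2.74,"dy":-2.13}]'

```text
validation failed for argument at $.mo...
```

```bash
cat >> h.py <<'E'
def go(x,y,z,yaw):
    o=get_obs(); M=R.from_rotvec(o["tool_rot"]).as_matrix()
    d=M.T@(np.array([x,y,z])-o["position"])
    cur=np.degrees(np.arctan2(M[1,0],M[0,0]))
    c,s=np.cos(np.radians(yaw)),np.sin(np.radians(yaw))
    G=np.array([[c,s,0],[s,-c,0],[0,0,-1]])
    print("t",o["time"],"pos",o["position"].round(4),"yaw",cur.round(2),"w",o["gripper_width"].round(4),"F",o["contact_force"].round(1),"q",o["qpos"].round(2))
    print("d cm (current tool axes)",(d*100).round(2),"turn",R.from_matrix(M.T@G).as_rotvec().round(3))
E
python3 -c "
from h import *
go(.4925,-.186,.2,-5)"
```

```text
Traceback (most recent call last):
  File "h.py", line 29, in go
    print("t",o["time"],"pos",o["position"].round(4),"yaw",cur.round(2),"w",o["gripper_width"].round(4),"F",o["contact_force"].round(1),"q",o["qpos"].round(2))
                                                                            ^^^^^^^^^^^^^^^^^^^^^^^^
AttributeError: 'float' object has no attribute 'round'
```

```bash
sed -i 's/o\["gripper_width"\].round(4)/round(o["gripper_width"],4)/' h.py; python3 -c "
from h import *
go(.4925,-.186,.2,-5)"
```

```text
t 1.35 pos [ 0.2001 -0.6184  0.2313] yaw 17.93 w 0.0853 F [ 1.1 -0.1  0.1] q [ 1.16  0.38  0.04  1.6  -0.02  1.16 -0.05]
d cm (current tool axes) [ 41.13 -32.14   3.13] turn [-0.  -0.   0.4]
```

>>> step_arm --motion '[{"dx":2.74,"dy":-2.13,"dz":0,"ax":0,"ay":0,"az":0,"claw":100},{"dx":2.74,"dy":-2.13,"dz":0,"ax":0,"ay":0,"az":0,"claw":100},{"dx":2.74,"dy":-2.13,"dz":0,"ax":0,"ay":0,"az":0,"claw":100},{"dx":2.74,"dy":-2.13,"dz":0,"ax":0,"ay":0,"az":0,"claw":100},{"dx":2.74,"dy":-2.13,"dz":0,"ax":0,"ay":0,"az":0,"claw":100}]'

```text
time: 1.77
position: [0.2983, -0.4736, 0.2314]
tool_rot: [3.103, 0.489, 0.0]
contact_force: [0.7, -0.4, 1.1]
gripper_width: 0.085
```

>>> step_arm --motion '[{"dx":2.74,"dy":-2.13,"dz":0,"ax":0,"ay":0,"az":0,"claw":100},{"dx":2.74,"dy":-2.13,"dz":0,"ax":0,"ay":0,"az":0,"claw":100},{"dx":2.74,"dy":-2.13,"dz":0,"ax":0,"ay":0,"az":0,"claw":100},{"dx":2.74,"dy":-2.13,"dz":0,"ax":0,"ay":0,"az":0,"claw":100},{"dx":2.74,"dy":-2.13,"dz":0,"ax":0,"ay":0,"az":0,"claw":100},{"dx":2.74,"dy":-2.13,"dz":0,"ax":0,"ay":0,"az":0,"claw":100},{"dx":2.74,"dy":-2.13,"dz":0,"ax":0,"ay":0,"az":0,"claw":100},{"dx":2.74,"dy":-2.13,"dz":0,"ax":0,"ay":0,"az":0,"claw":100},{"dx":2.74,"dy":-2.13,"dz":0,"ax":0,"ay":0,"az":0,"claw":100},{"dx":2.74,"dy":-2.13,"dz":0,"ax":0,"ay":0,"az":0,"claw":100}]'

```text
time: 2.6
position: [0.4935, -0.1866, 0.2316]
tool_rot: [3.103, 0.489, 0.001]
contact_force: [0.9, -0.7, -0.4]
gripper_width: 0.0856
```

>>> step_arm --motion '[{"dx":0,"dy":0,"dz":0,"ax":0,"ay":0,"az":0.1,"claw":100},{"dx":0,"dy":0,"dz":0,"ax":0,"ay":0,"az":0.1,"claw":100},{"dx":0,"dy":0,"dz":0,"ax":0,"ay":0,"az":0.1,"claw":100},{"dx":0,"dy":0,"dz":0,"ax":0,"ay":0,"az":0.1,"claw":100},{"dx":0,"dy":0,"dz":0,"ax":0,"ay":0,"az":0,"claw":100}]'

```text
time: 3.02
position: [0.4929, -0.1879, 0.2314]
tool_rot: [3.138, -0.139, 0.0]
contact_force: [0.0, -0.0, 0.2]
gripper_width: 0.0855
```

```bash
python3 -c "
from h import *
go(.4925,-.186,.14,-5)"
```

```text
t 3.0167 pos [ 0.4929 -0.1879  0.2314] yaw -5.08 w 0.0855 F [ 0.  -0.   0.2] q [ 0.53  0.17 -0.27  1.88  0.05  1.1  -1.42]
d cm (current tool axes) [-0.05 -0.19  9.14] turn [ 0.    -0.    -0.001]
```

>>> step_arm --motion '[{"dx":-0.05,"dy":-0.15,"dz":2,"ax":0,"ay":0,"az":0,"claw":100},{"dx":0,"dy":0,"dz":2,"ax":0,"ay":0,"az":0,"claw":100},{"dx":0,"dy":0,"dz":2,"ax":0,"ay":0,"az":0,"claw":100},{"dx":0,"dy":0,"dz":1.6,"ax":0,"ay":0,"az":0,"claw":70},{"dx":0,"dy":0,"dz":1.4,"ax":0,"ay":0,"az":0,"claw":50},{"dx":0,"dy":0,"dz":0,"ax":0,"ay":0,"az":0,"claw":40},{"dx":0,"dy":0,"dz":0,"ax":0,"ay":0,"az":0,"claw":40}]' --squeeze 40

```text
time: 3.6
position: [0.4917, -0.1863, 0.1407]
tool_rot: [-3.138, 0.135, 0.003]
contact_force: [0.2, -1.5, 0.7]
gripper_width: 0.0386
```

```bash
python3 -c "
from h import *
go(.4925,-.186,.139,-5)
t=capture('top');s=capture('side')
save(t,'t3.png',(270,140,350,215),6);save(s,'s3.png',(205,180,325,290),6)"
```

```text
t 3.6 pos [ 0.4917 -0.1863  0.1407] yaw -4.91 w 0.0386 F [ 0.2 -1.5  0.7] q [ 0.52  0.27 -0.26  1.96  0.09  0.92 -1.45]
d cm (current tool axes) [ 0.08 -0.04  0.17] turn [-0.001  0.002  0.002]
```

View pics/s3.png

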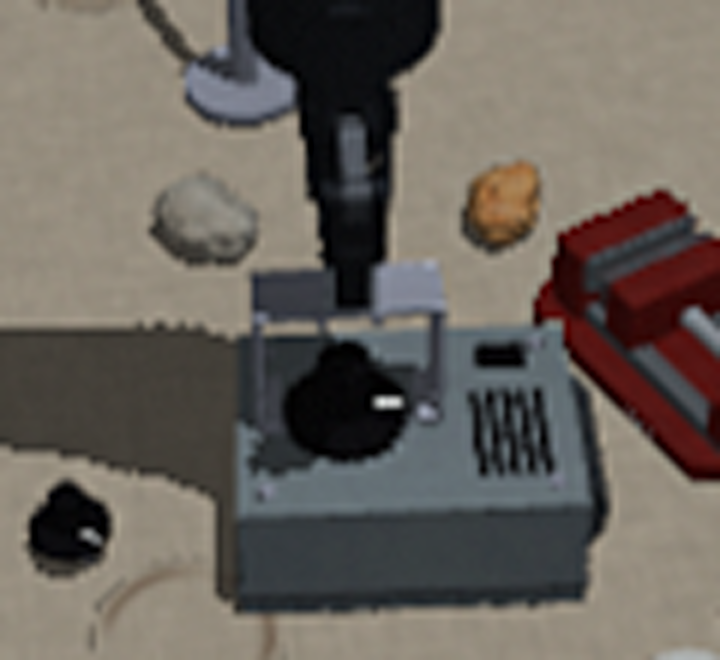

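The fingers straddle the knob, aligned with it, and the guard hasn't moved. Closing.

>>> step_arm --motion '[{"dx":0.05,"dy":0,"dz":0.1,"ax":0,"ay":0,"az":0,"claw":25},{"dx":0,"dy":0,"dz":0,"ax":0,"ay":0,"az":0,"claw":15},{"dx":0,"dy":0,"dz":0,"ax":0,"ay":0,"az":0,"claw":0},{"dx":0,"dy":0,"dz":0,"ax":0,"ay":0,"az":0,"claw":0},{"dx":0,"dy":0,"dz":0,"ax":0,"ay":0,"az":0,"claw":0},{"dx":0,"dy":0,"dz":0,"ax":0,"ay":0,"az":0,"claw":0}]' --squeeze 60

```text
time: 4.2
position: [0.4941, -0.1867, 0.1418]
tool_rot: [3.138, -0.137, 0.004]
contact_force: [-1.6, 1.1, 6.0]
gripper_width: 0.0157
```

>>> step_arm --motion '[{"dx":0,"dy":0,"dz":-0.5,"ax":0,"ay":0,"az":0,"claw":0},{"dx":0,"dy":0,"dz":-1,"ax":0,"ay":0,"az":0,"claw":0},{"dx":0,"dy":0,"dz":-1.5,"ax":0,"ay":0,"az":0,"claw":0},{"dx":0,"dy":0,"dz":0,"ax":0,"ay":0,"az":0,"claw":0}]'

```text
time: 4.53
position: [0.4945, -0.1871, 0.1728]
tool_rot: [3.137, -0.137, 0.007]
contact_force: [0.1, 0.5, -0.5]
gripper_width: 0.0157
```

```bash
python3 -c "
from h import *
go(.4925,-.186,.139,-5)
t=capture('top');s=capture('side')
save(s,'s4.png',(205,180,325,290),6)"
```

```text
t 4.5333 pos [ 0.4945 -0.1871  0.1728] yaw -5.0 w 0.0157 F [ 0.1  0.5 -0.5] q [ 0.52  0.23 -0.27  1.94  0.07  0.98 -1.44]
d cm (current tool axes) [-0.22 -0.1   3.38] turn [ 0.001 -0.004 -0.   ]
```

View pics/s4.png

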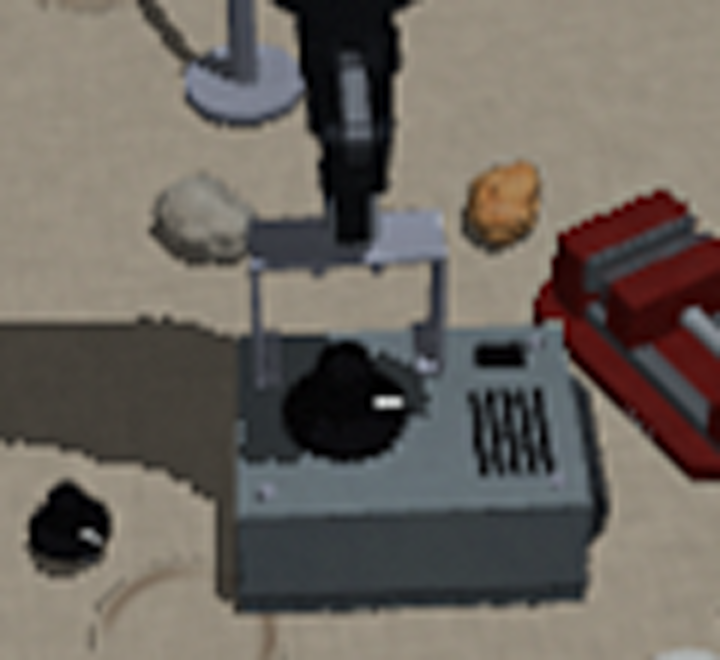

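>>> step_arm --motion '[{"dx":0,"dy":0,"dz":-1.5,"ax":0,"ay":0,"az":0,"claw":0},{"dx":0,"dy":0,"dz":-2,"ax":0,"ay":0,"az":0,"claw":0},{"dx":0,"dy":0,"dz":-2,"ax":0,"ay":0,"az":0,"claw":0},{"dx":0,"dy":0,"dz":-2,"ax":0,"ay":0,"az":0,"claw":0},{"dx":0,"dy":0,"dz":-2,"ax":0,"ay":0,"az":0,"claw":0},{"dx":-0.2,"dy":-1,"dz":-1,"ax":0,"ay":0,"az":0,"claw":0},{"dx":-0.4,"dy":-2,"dz":0,"ax":0,"ay":0,"az":0,"claw":0},{"dx":-0.6,"dy":-2.6,"dz":0,"ax":0,"ay":0,"az":0,"claw":0},{"dx":-0.6,"dy":-2.6,"dz":0,"ax":0,"ay":0,"az":0,"claw":0},{"dx":-0.6,"dy":-2.6,"dz":0,"ax":0,"ay":0,"az":0,"claw":0}]'

```text
time: 5.47
position: [0.477, -0.0749, 0.2739]
tool_rot: [-3.138, 0.137, 0.004]
contact_force: [-0.1, -0.0, -1.8]
gripper_width: 0.0162
```

>>> step_arm --motion '[{"dx":-0.5,"dy":-2.8,"dz":0,"ax":0,"ay":0,"az":0,"claw":0},{"dx":-0.5,"dy":-2.8,"dz":0,"ax":0,"ay":0,"az":0,"claw":0},{"dx":-0.5,"dy":-2.8,"dz":0,"ax":0,"ay":0,"az":0,"claw":0},{"dx":-0.5,"dy":-2.8,"dz":0,"ax":0,"ay":0,"az":0,"claw":0},{"dx":-0.5,"dy":-2.8,"dz":0,"ax":0,"ay":0,"az":0,"claw":0},{"dx":-0.5,"dy":-2.8,"dz":0,"ax":0,"ay":0,"az":0,"claw":0},{"dx":-0.5,"dy":-2.8,"dz":0,"ax":0,"ay":0,"az":0,"claw":0},{"dx":-0.5,"dy":-2.8,"dz":0,"ax":0,"ay":0,"az":0,"claw":0},{"dx":-0.5,"dy":-2.6,"dz":0,"ax":0,"ay":0,"az":0,"claw":0},{"dx":-0.3,"dy":-1.5,"dz":0,"ax":0,"ay":0,"az":0,"claw":0}]'

```text
time: 6.3
position: [0.4511, 0.1957, 0.2742]
tool_rot: [-3.138, 0.129, 0.004]
contact_force: [0.1, 0.3, -2.7]
gripper_width: 0.0159
```

```bash
python3 -c "
from h import *
go(.456,.2215,.275,16.6)
s=capture('side');t=capture('top')
save(s,'s5.png',(190,60,310,210),4);save(t,'t5.png',(120,130,240,240),5)
for p in(s,t):
  print([(np.round(np.array(m['xy'])*[512,384],1).tolist(),round(m['conf'],2)) for m in mark_of(p,'rail_mid')])
print(onz(t,(172,197),.15))"
```

```text
t 6.3 pos [0.4511 0.1957 0.2742] yaw -4.69 w 0.0159 F [ 0.1  0.3 -2.7] q [ 0.12  0.08 -0.63  1.89  0.05  1.18 -2.19]
d cm (current tool axes) [ 0.28 -2.61 -0.08] turn [-0.002  0.002 -0.372]
[([229.1, 146.3], 0.96), ([261.4, 247.9], 0.15)]
[]
[0.44756074 0.23828045 0.15      ]
```

View pics/s5.png

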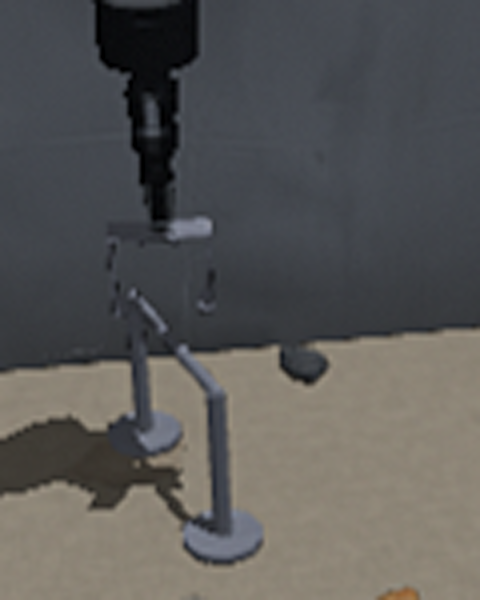

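View pics/t5.png

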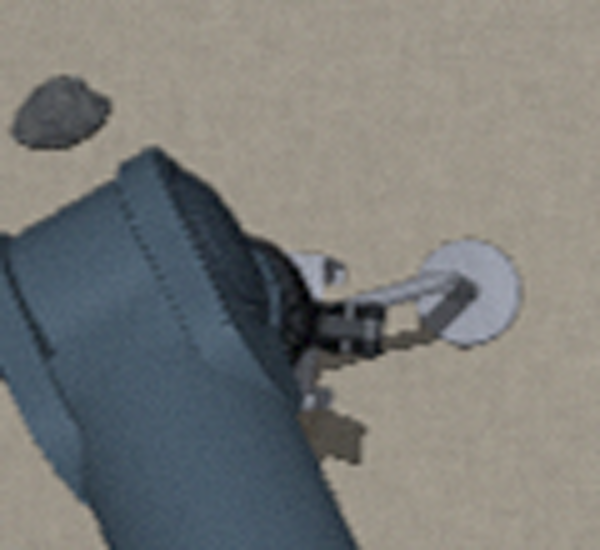

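Run:
```python
from h import *
t=capture("top");s=capture("side")
im=cv2.imread("pics/t2.png").astype(int); m=(im[:,:,0]-im[:,:,2])>5
pts=[]
for c in range(270,500,10):
    r=np.where(m[:,c])[0]
    r=r[(r>120)&(r<270)]
    if len(r): pts.append((c,(r[0]+r[-1])/2,r[-1]-r[0]))
pts=np.array(pts);print(pts[::4])
f=np.polyfit(pts[:,0],pts[:,1],1);print(f,np.abs(np.polyval(f,pts[:,0])-pts[:,1]).max())
P=[onz(t,up((c,np.polyval(f,c)),8,(140,165)),.15) for c in(100,320,540)];print(np.round(P,4))
d=P[0]-P[2];print("yaw",np.degrees(np.arctan2(-d[0],d[1])))
# side: grey bar on wall; check reprojection of this line into s2
im=cv2.imread("pics/s2.png")
for q in np.linspace(0,1,6):
    X=P[2]+q*(P[0]-P[2]); u=proj(s,X); u=[(u[0]-205+.5)*6.5-.5,(u[1]-120+.5)*6.5-.5]; cv2.circle(im,(int(u[0]),int(u[1])),2,(0,0,255),-1)
cv2.imwrite("pics/s2b.png",im)
```

```text
[[270.  250.   26. ]
 [310.  240.   26. ]
 [350.  226.5  25. ]
 [390.  215.   26. ]
 [430.  201.5  27. ]
 [470.  191.   26. ]]
[-3.00296443e-01  3.31873518e+02] 1.2460474308300888
[[0.4314 0.2962 0.15  ]
 [0.4565 0.2164 0.15  ]
 [0.4816 0.1364 0.15  ]]
yaw 17.44166978135355
```

View pics/s2b.png

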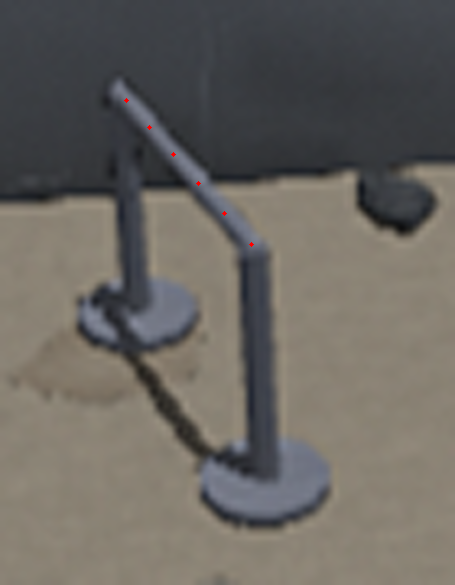

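>>> step_arm --motion '[{"dx":0.2,"dy":-1.2,"dz":0,"ax":0,"ay":0,"az":0,"claw":0},{"dx":0.2,"dy":-1.2,"dz":0,"ax":0,"ay":0,"az":0,"claw":0},{"dx":0,"dy":0,"dz":0,"ax":0,"ay":0,"az":-0.07,"claw":0},{"dx":0,"dy":0,"dz":0,"ax":0,"ay":0,"az":-0.08,"claw":0},{"dx":0,"dy":0,"dz":0,"ax":0,"ay":0,"az":-0.08,"claw":0},{"dx":0,"dy":0,"dz":0,"ax":0,"ay":0,"az":-0.08,"claw":0},{"dx":0,"dy":0,"dz":0,"ax":0,"ay":0,"az":-0.07,"claw":0},{"dx":0,"dy":0,"dz":0,"ax":0,"ay":0,"az":0,"claw":0},{"dx":0,"dy":0,"dz":0,"ax":0,"ay":0,"az":0,"claw":0}]'

```text
time: 7.35
position: [0.46, 0.2134, 0.275]
tool_rot: [3.108, 0.451, -0.001]
contact_force: [-0.3, -0.8, -1.2]
gripper_width: 0.0157
```

```bash
python3 -c "
from h import *
go(.457,.2195,.275,17.2)
s=capture('side');t=capture('top')
save(s,'s6.png',(205,80,265,160),7);save(t,'t6.png',(120,130,240,240),6)
"
```

```text
t 7.35 pos [0.46   0.2134 0.275 ] yaw 16.52 w 0.0157 F [-0.3 -0.8 -1.2] q [ 0.12  0.12 -0.67  1.86  0.08  1.19 -1.86]
d cm (current tool axes) [-0.12 -0.67  0.  ] turn [ 0.001  0.    -0.012]
```

View pics/s6.png

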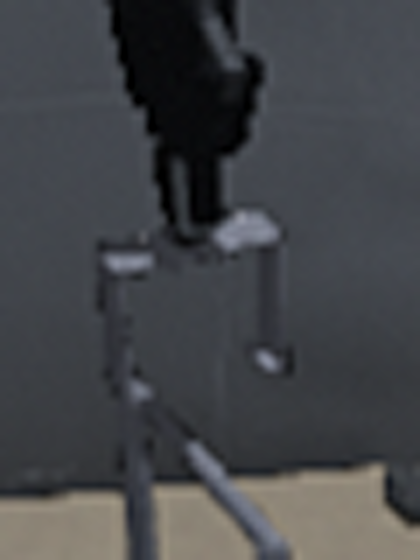

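View pics/t6.png

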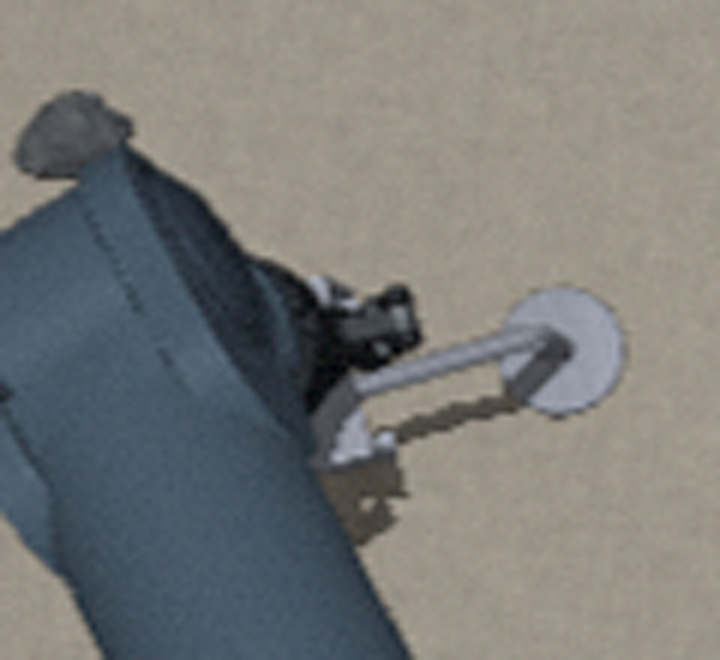

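```bash
cat >> h.py <<'E'
def guardpts(c,yaw,zt,pitch=0):
    M=R.from_euler('zyx',[yaw,pitch,0],degrees=True).as_matrix()
    L=[(-41,-15,0),(41,-15,0),(41,15,0),(-41,15,0),(-41,-15,-70),(41,-15,-70),(41,15,-70),(-41,15,-70)]
    return [np.array([c[0],c[1],zt])+M@(np.array(l)/1000) for l in L]
def drawguard(p,G,crop,s,name):
    im=p["img"][:,:,::-1][crop[1]:crop[3],crop[0]:crop[2]]
    im=cv2.resize(im,None,fx=s,fy=s,interpolation=cv2.INTER_CUBIC)
    U=[((proj(p,g)-crop[:2]+.5)*s-.5).round().astype(int) for g in G]
    for a,b in((0,1),(1,2),(2,3),(3,0),(0,4),(3,7),(4,7),(1,5),(2,6),(5,6)): cv2.line(im,tuple(map(int,U[a])),tuple(map(int,U[b])),(0,0,255),1)
    cv2.imwrite("pics/"+name,im)
E
python3 - <<'E'
from h import *
s=capture('side');o=get_obs();x,y,z=o["position"]
drawguard(s,guardpts((x,y),16.5,z-.0078),(205,80,265,160),7,"s6b.png")
E
```

```text
(no output)
```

View pics/s6b.png

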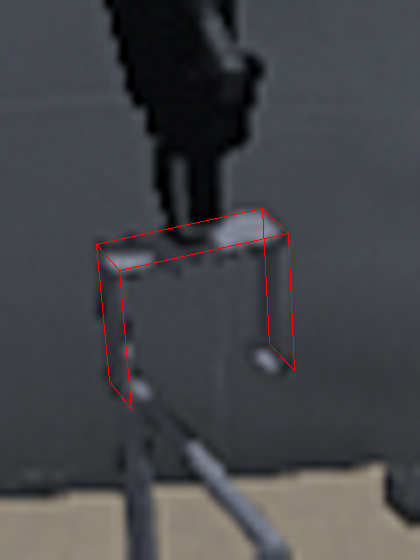

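>>> step_arm --motion '[{"dx":-0.12,"dy":-0.6,"dz":0,"ax":0,"ay":0,"az":-0.012,"claw":0},{"dx":0,"dy":0,"dz":1,"ax":0,"ay":0,"az":0,"claw":0},{"dx":0,"dy":0,"dz":1.5,"ax":0,"ay":0,"az":0,"claw":0},{"dx":0,"dy":0,"dz":2,"ax":0,"ay":0,"az":0,"claw":0},{"dx":0,"dy":0,"dz":2,"ax":0,"ay":0,"az":0,"claw":0},{"dx":0,"dy":0,"dz":1.5,"ax":0,"ay":0,"az":0,"claw":0},{"dx":0,"dy":0,"dz":0.8,"ax":0,"ay":0,"az":0,"claw":0},{"dx":0,"dy":0,"dz":0,"ax":0,"ay":0,"az":0,"claw":0},{"dx":0,"dy":0,"dz":0,"ax":0,"ay":0,"az":0,"claw":0}]'

```text
time: 8.25
position: [0.4565, 0.2206, 0.187]
tool_rot: [-3.105, -0.478, 0.001]
contact_force: [-0.7, 0.3, -1.2]
gripper_width: 0.0159
```

Run:
```python
from h import *
go(.457,.2195,.168,17.2)
s=capture('side');o=get_obs();x,y,z=o["position"]
save(s,"s7.png",(205,90,265,170),7)
drawguard(s,guardpts((x-.0015,y),17,z-.0078),(205,90,265,170),7,"s7b.png")
t=capture('top');save(t,'t7.png',(120,130,240,240),6)
```

```text
t 8.25 pos [0.4565 0.2206 0.187 ] yaw 17.49 w 0.0159 F [-0.7  0.3 -1.2] q [ 0.08  0.22 -0.67  1.95  0.16  1.02 -1.93]
d cm (current tool axes) [0.01 0.12 1.9 ] turn [-0.     0.001  0.005]
```

View pics/s7.png

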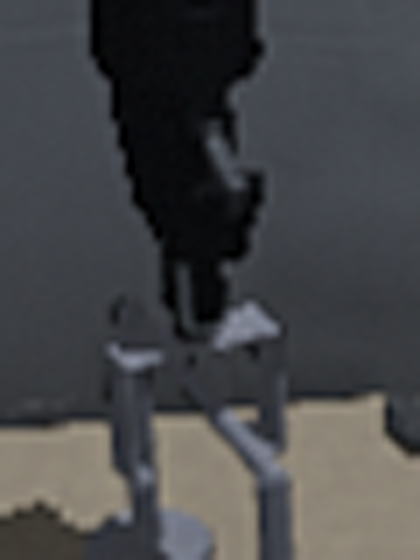

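View pics/s7b.png

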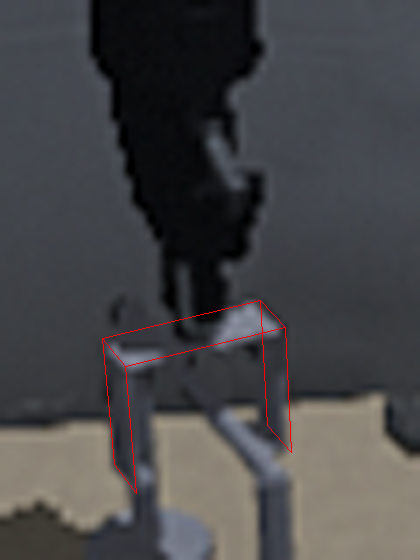

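View pics/t7.png

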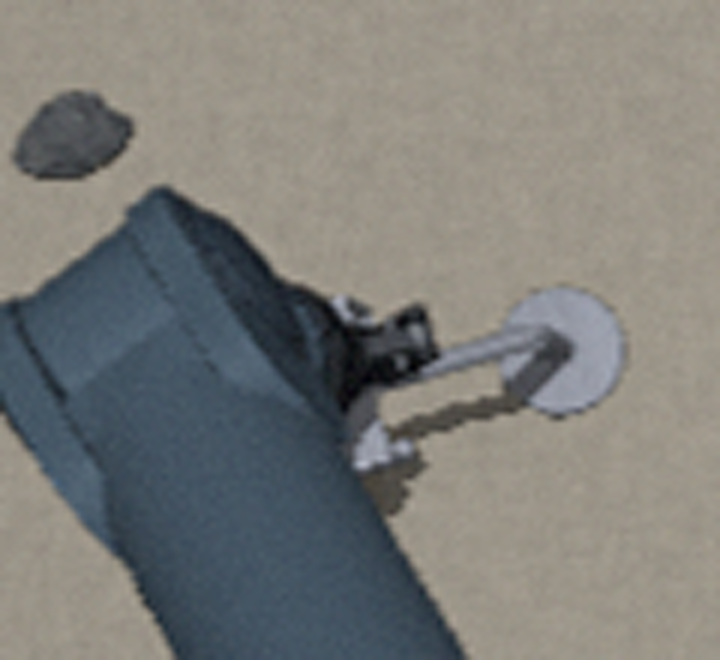

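>>> step_arm --motion '[{"dx":0,"dy":0,"dz":0.8,"ax":0,"ay":0,"az":0,"claw":0},{"dx":0,"dy":0,"dz":0.5,"ax":0,"ay":0,"az":0,"claw":0},{"dx":0,"dy":0,"dz":0.2,"ax":0,"ay":0,"az":0,"claw":0},{"dx":0,"dy":0,"dz":0,"ax":0,"ay":0,"az":0,"claw":0},{"dx":0,"dy":0,"dz":0,"ax":0,"ay":0,"az":0,"claw":0}]'

```text
time: 8.77
position: [0.4567, 0.2202, 0.1721]
tool_rot: [3.105, 0.477, -0.001]
contact_force: [0.2, 0.5, -0.1]
gripper_width: 0.0161
```

>>> step_arm --motion '[{"dx":0,"dy":0,"dz":0.15,"ax":0,"ay":0,"az":0,"claw":0},{"dx":0,"dy":0,"dz":0,"ax":0,"ay":0,"az":0,"claw":0},{"dx":0,"dy":0,"dz":0,"ax":0,"ay":0,"az":0,"claw":0}]'

```text
time: 9.02
position: [0.4569, 0.2203, 0.1709]
tool_rot: [-3.105, -0.477, -0.0]
contact_force: [0.2, 0.7, -1.8]
gripper_width: 0.0163
```

>>> step_arm --motion '[{"dx":0,"dy":0,"dz":0.15,"ax":0,"ay":0,"az":0,"claw":0},{"dx":0,"dy":0,"dz":0,"ax":0,"ay":0,"az":0,"claw":0},{"dx":0,"dy":0,"dz":0,"ax":0,"ay":0,"az":0,"claw":0}]'

```text
time: 9.27
position: [0.4568, 0.2203, 0.1692]
tool_rot: [3.105, 0.477, -0.0]
contact_force: [0.3, -0.5, -2.2]
gripper_width: 0.016
```

>>> step_arm --motion '[{"dx":0,"dy":0,"dz":0.15,"ax":0,"ay":0,"az":0,"claw":0},{"dx":0,"dy":0,"dz":0,"ax":0,"ay":0,"az":0,"claw":0},{"dx":0,"dy":0,"dz":0,"ax":0,"ay":0,"az":0,"claw":0}]'

```text
time: 9.52
position: [0.4569, 0.2204, 0.1678]
tool_rot: [-3.105, -0.477, -0.0]
contact_force: [0.2, 0.2, -1.4]
gripper_width: 0.0161
```

Run:
```python
from h import *
go(.457,.2195,.168,17.2)
s=capture('side');o=get_obs();x,y,z=o["position"]
save(s,"s8.png",(205,90,265,170),7)
```

```text
t 9.5167 pos [0.4569 0.2204 0.1678] yaw 17.47 w 0.0161 F [ 0.2  0.2 -1.4] q [ 0.07  0.25 -0.66  1.97  0.18  0.98 -1.95]
d cm (current tool axes) [-0.01  0.09 -0.02] turn [-0.    -0.     0.005]
```

View pics/s8.png

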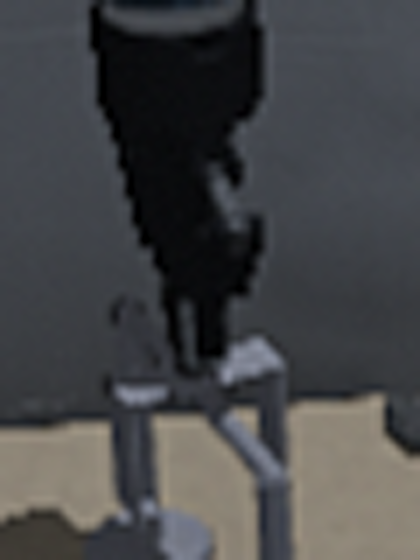

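Still no contact, with the bar right under the top. Continuing in small steps.

>>> step_arm --motion '[{"dx":0,"dy":0,"dz":0.15,"ax":0,"ay":0,"az":0,"claw":0},{"dx":0,"dy":0,"dz":0,"ax":0,"ay":0,"az":0,"claw":0},{"dx":0,"dy":0,"dz":0,"ax":0,"ay":0,"az":0,"claw":0}]'

```text
time: 9.82
position: [0.457, 0.2205, 0.1676]
tool_rot: [3.104, 0.477, 0.0]
contact_force: [-3.6, -1.7, 7.0]
gripper_width: 0.0163
```

>>> step_arm --motion '[{"dx":0,"dy":0,"dz":0.15,"ax":0,"ay":0,"az":0,"claw":0},{"dx":0,"dy":0,"dz":0,"ax":0,"ay":0,"az":0,"claw":0},{"dx":0,"dy":0,"dz":0,"ax":0,"ay":0,"az":0,"claw":0}]'

```text
time: 10.07
position: [0.4572, 0.2205, 0.1675]
tool_rot: [3.104, 0.477, 0.0]
contact_force: [-5.4, -2.8, 12.7]
gripper_width: 0.0163
```

Contact came at TCP z 0.1676. The fully seated height works out at 0.168; a rib resting on the bar would give 0.173, so it is seated. I'll ease off and release.

>>> step_arm --motion '[{"dx":0,"dy":0,"dz":-0.15,"ax":0,"ay":0,"az":0,"claw":0},{"dx":0,"dy":0,"dz":0,"ax":0,"ay":0,"az":0,"claw":0},{"dx":0,"dy":0,"dz":0,"ax":0,"ay":0,"az":0,"claw":20},{"dx":0,"dy":0,"dz":0,"ax":0,"ay":0,"az":0,"claw":22},{"dx":0,"dy":0,"dz":0,"ax":0,"ay":0,"az":0,"claw":25},{"dx":0,"dy":0,"dz":0,"ax":0,"ay":0,"az":0,"claw":35},{"dx":0,"dy":0,"dz":0,"ax":0,"ay":0,"az":0,"claw":50},{"dx":0,"dy":0,"dz":0,"ax":0,"ay":0,"az":0,"claw":50}]'

```text
time: 10.73
position: [0.4567, 0.2203, 0.166]
tool_rot: [-3.105, -0.477, 0.0]
contact_force: [-0.3, -0.6, -0.5]
gripper_width: 0.0426
```

Run:
```python
from h import *
go(.457,.2195,.168,17.2)
s=capture('side')
save(s,"s9.png",(205,90,265,170),7)
```

```text
t 10.7333 pos [0.4567 0.2203 0.166 ] yaw 17.47 w 0.0426 F [-0.3 -0.6 -0.5] q [ 0.07  0.25 -0.66  1.97  0.19  0.98 -1.95]
d cm (current tool axes) [ 0.    0.08 -0.2 ] turn [-0.     0.     0.005]
```

View pics/s9.png

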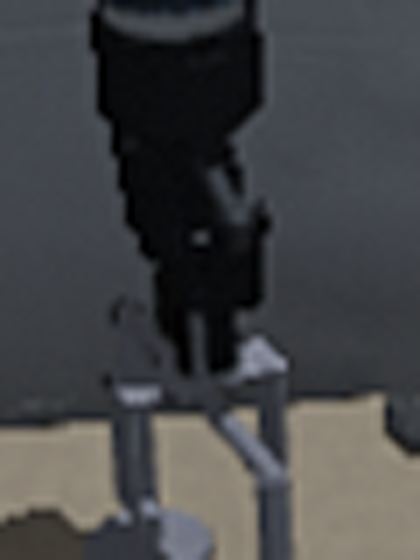

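Released, and the guard stayed put. Rising straight up.

>>> step_arm --motion '[{"dx":0,"dy":0,"dz":-1,"ax":0,"ay":0,"az":0,"claw":50},{"dx":0,"dy":0,"dz":-2,"ax":0,"ay":0,"az":0,"claw":50},{"dx":0,"dy":0,"dz":-3,"ax":0,"ay":0,"az":0,"claw":60},{"dx":0,"dy":0,"dz":-3,"ax":0,"ay":0,"az":0,"claw":60},{"dx":0,"dy":2,"dz":0,"ax":0,"ay":0,"az":0,"claw":60},{"dx":0,"dy":3,"dz":0,"ax":0,"ay":0,"az":0,"claw":60},{"dx":0,"dy":3,"dz":0,"ax":0,"ay":0,"az":0,"claw":60},{"dx":0,"dy":3,"dz":0,"ax":0,"ay":0,"az":0,"claw":60},{"dx":0,"dy":3,"dz":0,"ax":0,"ay":0,"az":0,"claw":60},{"dx":0,"dy":0,"dz":0,"ax":0,"ay":0,"az":0,"claw":60}]'

```text
time: 11.62
position: [0.501, 0.0785, 0.2568]
tool_rot: [3.104, 0.459, 0.001]
contact_force: [0.8, -0.3, 0.1]
gripper_width: 0.0513
```

Run:
```python
from h import *
s=capture('side');t=capture('top')
drawguard(s,guardpts((.4553,.220),17.3,.160),(205,90,265,170),7,"s10b.png")
save(s,"s10.png",(205,90,265,170),7)
save(t,"t10.png",(130,150,230,230),7)
go(.4897,-.1935,.14,-30)
```

```text
t 11.7167 pos [0.4993 0.0852 0.2568] yaw 17.23 w 0.0516 F [0.2 0.3 0.1] q [ 0.28  0.13 -0.57  1.88  0.07  1.15 -1.58]
d cm (current tool axes) [-9.18 26.33 11.68] turn [-0.    -0.     0.824]
```

View pics/s10.png

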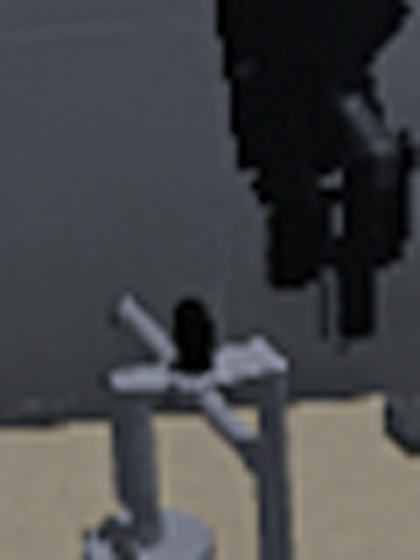

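View pics/t10.png

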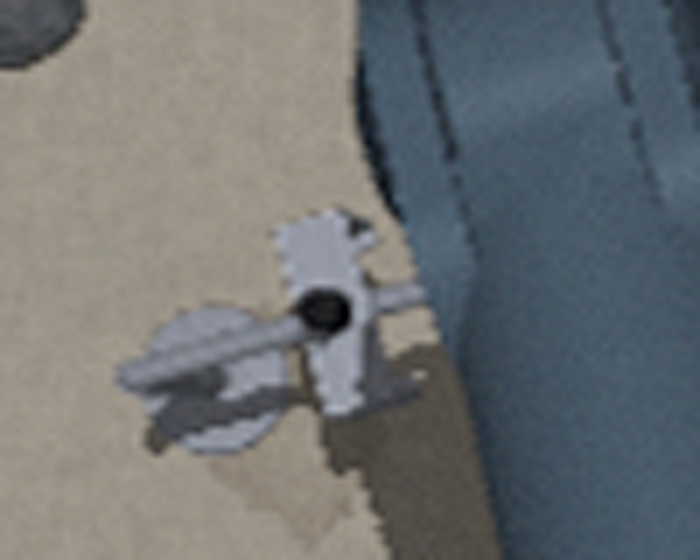

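>>> step_arm --motion '[{"dx":-1.15,"dy":3.29,"dz":0,"ax":0,"ay":0,"az":0,"claw":60},{"dx":-1.15,"dy":3.29,"dz":0,"ax":0,"ay":0,"az":0,"claw":60},{"dx":-1.15,"dy":3.29,"dz":0,"ax":0,"ay":0,"az":0,"claw":60},{"dx":-1.15,"dy":3.29,"dz":0,"ax":0,"ay":0,"az":0,"claw":60},{"dx":-1.15,"dy":3.29,"dz":0,"ax":0,"ay":0,"az":0,"claw":60},{"dx":-1.15,"dy":3.29,"dz":0,"ax":0,"ay":0,"az":0,"claw":60},{"dx":-1.15,"dy":3.29,"dz":0,"ax":0,"ay":0,"az":0,"claw":60},{"dx":-1.15,"dy":3.29,"dz":0,"ax":0,"ay":0,"az":0,"claw":60}]'

```text
time: 12.38
position: [0.4906, -0.1912, 0.257]
tool_rot: [-3.104, -0.483, -0.002]
contact_force: [0.3, -0.4, 0.3]
gripper_width: 0.0511
```

>>> step_arm --motion '[{"dx":0,"dy":0,"dz":0,"ax":0,"ay":0,"az":-0.12,"claw":60},{"dx":0,"dy":0,"dz":0,"ax":0,"ay":0,"az":-0.12,"claw":60},{"dx":0,"dy":0,"dz":0,"ax":0,"ay":0,"az":-0.12,"claw":60},{"dx":0,"dy":0,"dz":0,"ax":0,"ay":0,"az":-0.12,"claw":60},{"dx":0,"dy":0,"dz":0,"ax":0,"ay":0,"az":0,"claw":60}]'

```text
time: 12.8
position: [0.4909, -0.1898, 0.2567]
tool_rot: [-2.899, -1.209, -0.002]
contact_force: [-0.3, 0.1, -0.4]
gripper_width: 0.051
```

Run:
```python
from h import *
s=capture('side');t=capture('top')
save(s,"s11.png",(205,190,325,290),6.5)
save(t,"t11.png",(250,120,370,215),6.5)
go(.4897,-.1935,.14,45)
for p in (s,t):
  for n in("cap_grip","cap"): print(n,[(np.round(np.array(m['xy'])*[512,384],1).tolist(),round(m['conf'],2)) for m in mark_of(p,n)])
```

```text
t 12.9 pos [ 0.4906 -0.1903  0.2566] yaw 44.93 w 0.0508 F [0.5 0.9 0.2] q [ 0.64  0.15 -0.38  1.85  0.06  1.15 -0.54]
d cm (current tool axes) [-0.3   0.15 11.66] turn [ 0.    -0.001 -0.001]
cap_grip [([212.7, 264.1], 0.41), ([288.2, 221.5], 0.32)]
cap [([261.6, 246.8], 0.77), ([214.8, 266.9], 0.49)]
cap_grip [([313.6, 227.1], 0.57), ([316.7, 186.3], 0.42), ([184.3, 210.6], 0.3)]
cap [([316.8, 184.7], 0.51), ([314.0, 224.7], 0.5)]
```

View pics/s11.png

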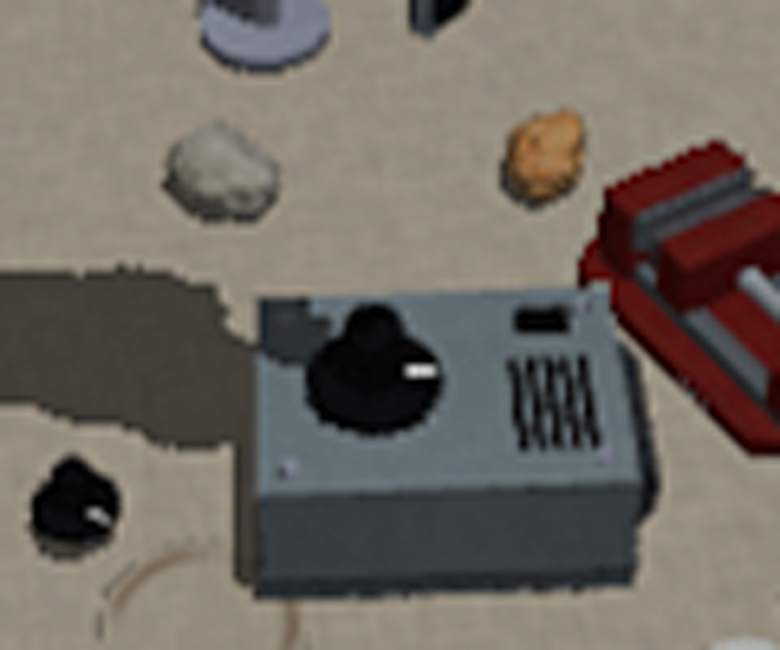

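View pics/t11.png

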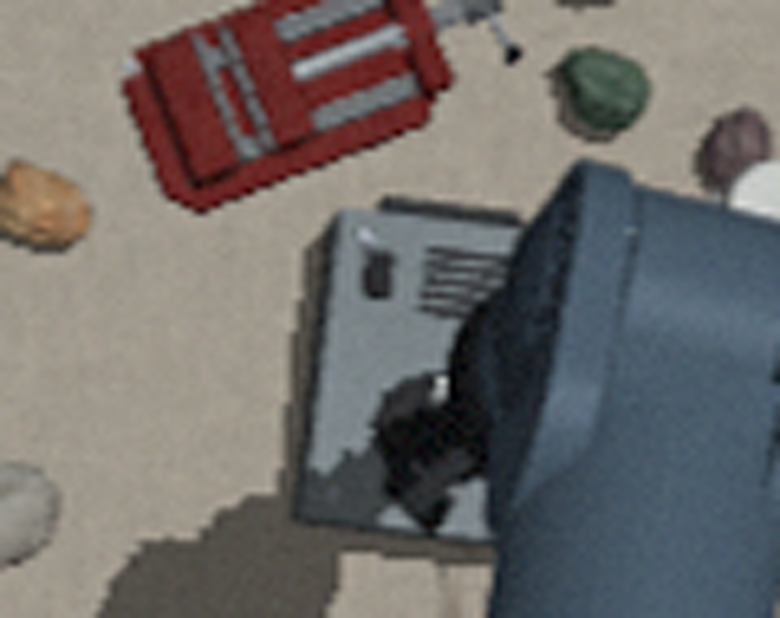

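Run:
```python
from h import *
s=capture('side')
crop=(225,220,290,270);k=11
im=cv2.resize(s["img"][:,:,::-1][220:270,225:290],None,fx=k,fy=k,interpolation=cv2.INTER_CUBIC)
c=np.array([.4897,-.1935])
for r,z,col in((.027,.072,(0,0,255)),(.012,.101,(0,255,255)),(.027,.064,(0,0,160))):
    for a in np.linspace(0,2*np.pi,90):
        u=(proj(s,[c[0]+r*np.cos(a),c[1]+r*np.sin(a),z])-np.array(crop[:2])+.5)*k-.5
        cv2.circle(im,(int(u[0]),int(u[1])),1,col,-1)
cv2.imwrite("pics/s12.png",im)
```

```text
(no output)
```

View pics/s12.png

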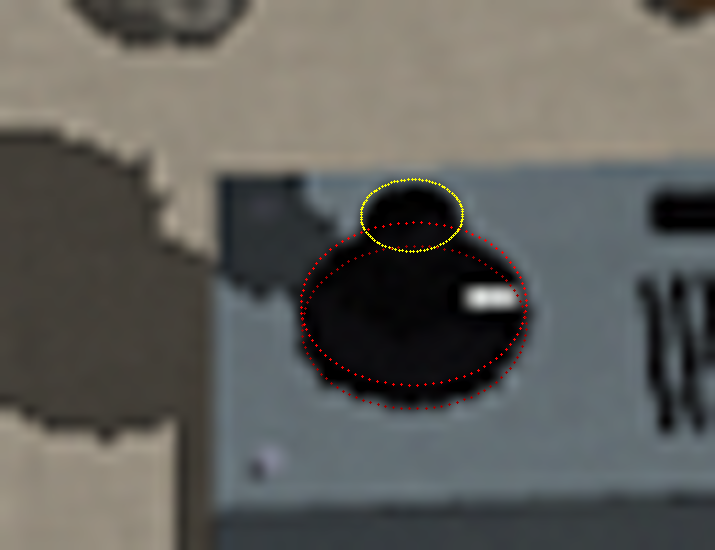

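>>> step_arm --motion '[{"dx":-0.3,"dy":0.15,"dz":2.5,"ax":0,"ay":0,"az":0,"claw":60},{"dx":0,"dy":0,"dz":3,"ax":0,"ay":0,"az":0,"claw":60},{"dx":0,"dy":0,"dz":3,"ax":0,"ay":0,"az":0,"claw":60},{"dx":0,"dy":0,"dz":3,"ax":0,"ay":0,"az":0,"claw":60},{"dx":0,"dy":0,"dz":2,"ax":0,"ay":0,"az":0,"claw":60},{"dx":0,"dy":0,"dz":0,"ax":0,"ay":0,"az":0,"claw":60},{"dx":0,"dy":0,"dz":0,"ax":0,"ay":0,"az":0,"claw":60}]'

```text
time: 13.73
position: [0.4881, -0.1947, 0.1204]
tool_rot: [-2.901, -1.2, 0.003]
contact_force: [-0.2, -0.7, 0.0]
gripper_width: 0.0511
```

Run:
```python
from h import *
go(.4897,-.1938,.077,45)
s=capture('side');save(s,"s13.png",(215,190,315,280),7)
```

```text
t 13.7333 pos [ 0.4881 -0.1947  0.1204] yaw 44.95 w 0.0511 F [-0.2 -0.7  0. ] q [ 0.62  0.31 -0.36  1.97  0.14  0.88 -0.6 ]
d cm (current tool axes) [0.18 0.06 4.34] turn [-0.003  0.001 -0.001]
```

View pics/s13.png

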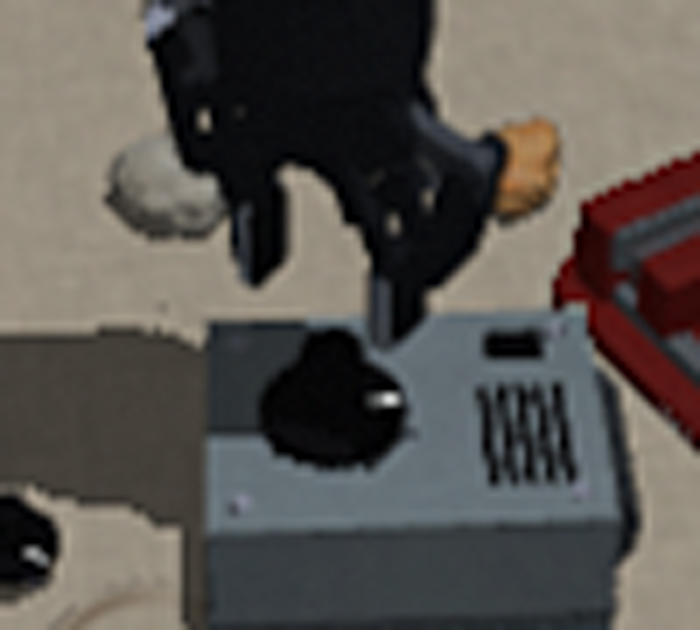

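>>> step_arm --motion '[{"dx":0.18,"dy":0.06,"dz":1.5,"ax":0,"ay":0,"az":0,"claw":60},{"dx":0,"dy":0,"dz":1.5,"ax":0,"ay":0,"az":0,"claw":60},{"dx":0,"dy":0,"dz":1.1,"ax":0,"ay":0,"az":0,"claw":50},{"dx":0,"dy":0,"dz":0,"ax":0,"ay":0,"az":0,"claw":40},{"dx":0,"dy":0,"dz":0,"ax":0,"ay":0,"az":0,"claw":35},{"dx":0,"dy":0,"dz":0,"ax":0,"ay":0,"az":0,"claw":35}]' --squeeze 40

```text
time: 14.28
position: [0.4918, -0.1946, 0.0816]
tool_rot: [2.901, 1.2, 0.003]
contact_force: [1.2, 0.1, -0.3]
gripper_width: 0.0299
```

Run:
```python
from h import *
go(.4897,-.1938,.077,45)
```

```text
t 14.2833 pos [ 0.4918 -0.1946  0.0816] yaw 44.95 w 0.0299 F [ 1.2  0.1 -0.3] q [ 0.6   0.37 -0.34  1.99  0.17  0.8  -0.63]
d cm (current tool axes) [-0.09 -0.21  0.46] turn [ 0.002 -0.001 -0.001]
```

>>> step_arm --motion '[{"dx":0,"dy":0,"dz":0,"ax":0,"ay":0,"az":0,"claw":20},{"dx":0,"dy":0,"dz":0,"ax":0,"ay":0,"az":0,"claw":5},{"dx":0,"dy":0,"dz":0,"ax":0,"ay":0,"az":0,"claw":5},{"dx":0,"dy":0,"dz":0,"ax":0,"ay":0,"az":0,"claw":5},{"dx":0,"dy":0,"dz":0,"ax":0,"ay":0,"az":0,"claw":5}]' --squeeze 40

```text
time: 14.7
position: [0.4919, -0.1945, 0.0818]
tool_rot: [2.901, 1.201, 0.003]
contact_force: [-1.1, 0.8, 5.5]
gripper_width: 0.0222
```

Run:
```python
from h import *
go(.4897,-.1938,.077,45)
print(get_obs()["moment"])
s=capture('side');save(s,"s14.png",(215,190,315,280),7)
```

```text
t 14.7 pos [ 0.4919 -0.1945  0.0818] yaw 44.97 w 0.0222 F [-1.1  0.8  5.5] q [ 0.6   0.37 -0.35  1.99  0.17  0.8  -0.63]
d cm (current tool axes) [-0.1  -0.21  0.48] turn [ 0.002 -0.001 -0.001]
[ 0.12035219  0.23447359 -0.00857263]
```

View pics/s14.png

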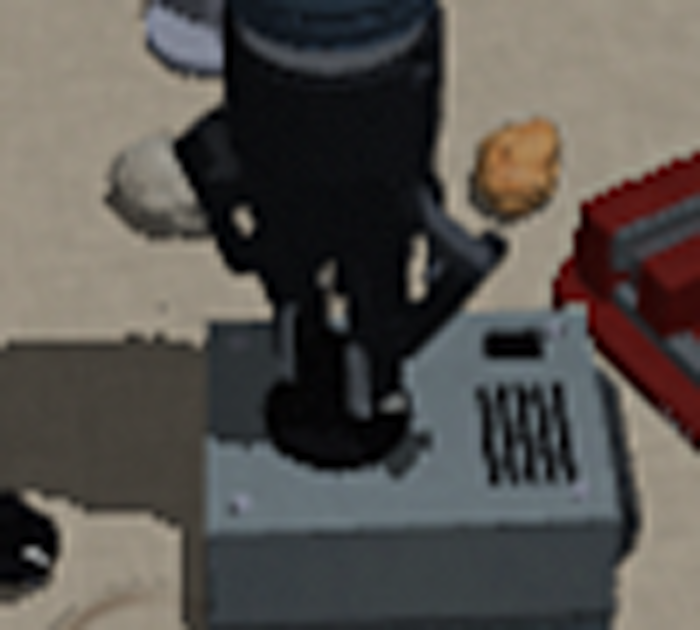

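Gripped but a bit high. I'll regrip 4 mm lower and better centred.

>>> step_arm --motion '[{"dx":0,"dy":0,"dz":0,"ax":0,"ay":0,"az":0,"claw":38},{"dx":0,"dy":0,"dz":0,"ax":0,"ay":0,"az":0,"claw":38},{"dx":-0.1,"dy":-0.1,"dz":0.4,"ax":0,"ay":0,"az":0,"claw":38},{"dx":0,"dy":0,"dz":0,"ax":0,"ay":0,"az":0,"claw":38},{"dx":0,"dy":0,"dz":0,"ax":0,"ay":0,"az":0,"claw":20},{"dx":0,"dy":0,"dz":0,"ax":0,"ay":0,"az":0,"claw":5},{"dx":0,"dy":0,"dz":0,"ax":0,"ay":0,"az":0,"claw":5},{"dx":0,"dy":0,"dz":0,"ax":0,"ay":0,"az":0,"claw":5},{"dx":0,"dy":0,"dz":0,"ax":0,"ay":0,"az":0,"claw":5}]' --squeeze 60

```text
time: 15.5
position: [0.489, -0.1941, 0.076]
tool_rot: [-2.902, -1.201, 0.001]
contact_force: [0.2, 0.2, -1.9]
gripper_width: 0.0221
```

Run:
```python
from h import *
go(.4897,-.1938,.077,45)
print(get_obs()["moment"])
```

```text
t 15.5 pos [ 0.489  -0.1941  0.076 ] yaw 44.97 w 0.0221 F [ 0.2  0.2 -1.9] q [ 0.6   0.38 -0.34  2.    0.17  0.79 -0.63]
d cm (current tool axes) [ 0.07  0.03 -0.1 ] turn [-0.001  0.    -0.001]
[-0.04412774 -0.04571298  0.01147365]
```

>>> step_arm --motion '[{"dx":0,"dy":0,"dz":0,"ax":0,"ay":0,"az":-0.06,"claw":5},{"dx":0,"dy":0,"dz":0,"ax":0,"ay":0,"az":-0.06,"claw":5},{"dx":0,"dy":0,"dz":0,"ax":0,"ay":0,"az":-0.06,"claw":5},{"dx":0,"dy":0,"dz":0,"ax":0,"ay":0,"az":-0.06,"claw":5},{"dx":0,"dy":0,"dz":0,"ax":0,"ay":0,"az":-0.06,"claw":5},{"dx":0,"dy":0,"dz":0,"ax":0,"ay":0,"az":-0.06,"claw":5}]'

```text
time: 16.0
position: [0.4894, -0.1953, 0.0762]
tool_rot: [2.642, 1.699, 0.001]
contact_force: [1.5, -1.6, -2.7]
gripper_width: 0.0222
```

Run:
```python
from h import *
go(.4897,-.1938,.077,45)
print(get_obs()["moment"])
s=capture('side');save(s,"s15.png",(215,190,315,280),7)
```

```text
t 16.0 pos [ 0.4894 -0.1953  0.0762] yaw 65.48 w 0.0222 F [ 1.5 -1.6 -2.7] q [ 0.66  0.39 -0.41  1.99  0.21  0.8  -0.3 ]
d cm (current tool axes) [ 0.15 -0.03 -0.08] turn [ 0.001 -0.     0.357]
[-0.30153859 -0.20670499 -0.94531744]
```

View pics/s15.png

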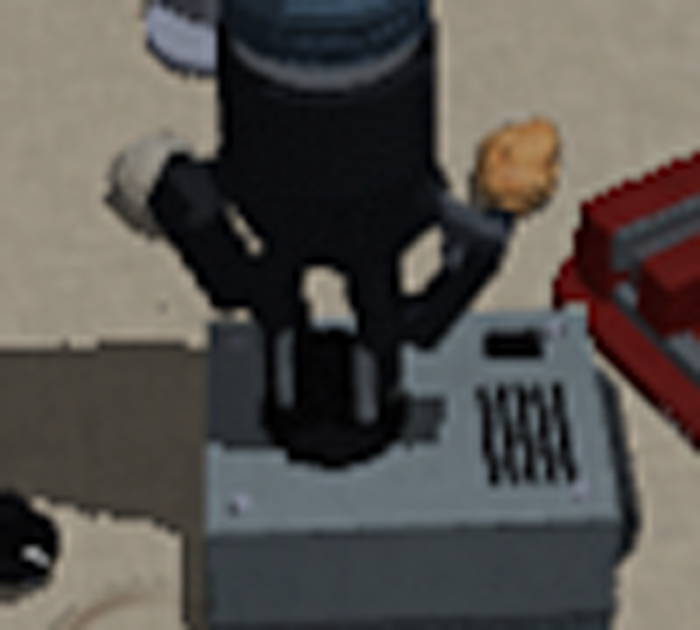

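Turning counter-clockwise stops hard: moment z is -0.95 N·m by 20°. Trying clockwise.

>>> step_arm --motion '[{"dx":0,"dy":0,"dz":0,"ax":0,"ay":0,"az":0.06,"claw":5},{"dx":0,"dy":0,"dz":0,"ax":0,"ay":0,"az":0.08,"claw":5},{"dx":0,"dy":0,"dz":0,"ax":0,"ay":0,"az":0.08,"claw":5},{"dx":0,"dy":0,"dz":0,"ax":0,"ay":0,"az":0.08,"claw":5},{"dx":0,"dy":0,"dz":0,"ax":0,"ay":0,"az":0.08,"claw":5},{"dx":0,"dy":0,"dz":0,"ax":0,"ay":0,"az":0.08,"claw":5},{"dx":0,"dy":0,"dz":0,"ax":0,"ay":0,"az":0.08,"claw":5},{"dx":0,"dy":0,"dz":0,"ax":0,"ay":0,"az":0.08,"claw":5},{"dx":0,"dy":0,"dz":0,"ax":0,"ay":0,"az":0.08,"claw":5}]'

```text
time: 16.8
position: [0.489, -0.1938, 0.0761]
tool_rot: [-3.065, -0.687, 0.001]
contact_force: [0.2, -0.2, -0.8]
gripper_width: 0.022
```

Run:
```python
from h import *
go(.4897,-.1938,.077,45)
print(get_obs()["moment"])
s=capture('side');save(s,"s16.png",(215,190,315,280),7)
```

```text
t 16.8 pos [ 0.489  -0.1938  0.0761] yaw 25.26 w 0.022 F [ 0.2 -0.2 -0.8] q [ 0.54  0.37 -0.28  2.    0.14  0.79 -0.95]
d cm (current tool axes) [ 0.06  0.03 -0.09] turn [-0.001  0.    -0.345]
[ 0.01896979 -0.01199227  0.0228601 ]
```

View pics/s16.png

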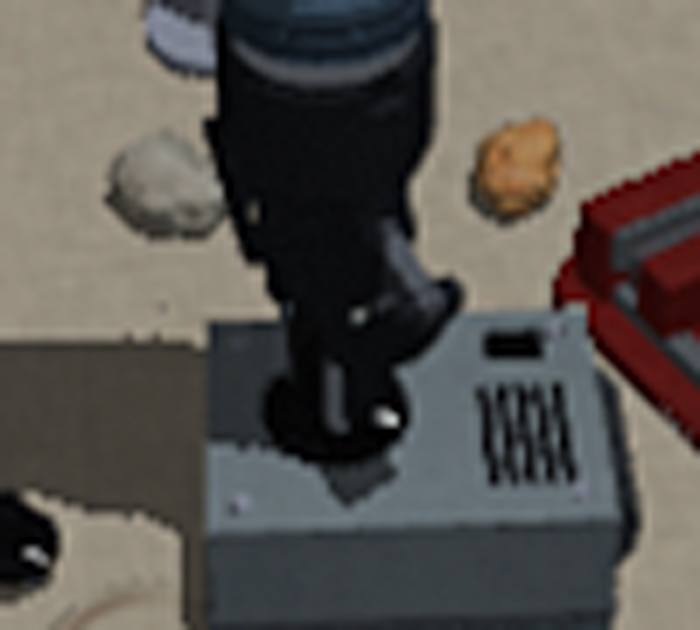

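Clockwise turns freely with zero moment, and the pointer has followed. Turning about 57° more.

>>> step_arm --motion '[{"dx":0,"dy":0,"dz":0,"ax":0,"ay":0,"az":0.1,"claw":5},{"dx":0,"dy":0,"dz":0,"ax":0,"ay":0,"az":0.1,"claw":5},{"dx":0,"dy":0,"dz":0,"ax":0,"ay":0,"az":0.1,"claw":5},{"dx":0,"dy":0,"dz":0,"ax":0,"ay":0,"az":0.1,"claw":5},{"dx":0,"dy":0,"dz":0,"ax":0,"ay":0,"az":0.1,"claw":5},{"dx":0,"dy":0,"dz":0,"ax":0,"ay":0,"az":0.1,"claw":5},{"dx":0,"dy":0,"dz":0,"ax":0,"ay":0,"az":0.1,"claw":5},{"dx":0,"dy":0,"dz":0,"ax":0,"ay":0,"az":0.1,"claw":5},{"dx":0,"dy":0,"dz":0,"ax":0,"ay":0,"az":0.1,"claw":5},{"dx":0,"dy":0,"dz":0,"ax":0,"ay":0,"az":0.1,"claw":5}]'

```text
time: 17.68
position: [0.4891, -0.1938, 0.0761]
tool_rot: [-3.02, 0.866, 0.001]
contact_force: [0.3, -0.1, -2.1]
gripper_width: 0.0222
```

Run:
```python
from h import *
go(.4897,-.1938,.077,-32)
print(get_obs()["moment"])
s=capture('side');save(s,"s17.png",(215,190,315,280),7)
im=s["img"].astype(int)[236:262,240:285]
ys,xs=np.where(im.min(2)>140); print(np.c_[xs+240,ys+236].tolist())
if len(xs):
    X=onz(s,(xs.mean()+240,ys.mean()+236),.0725);d=X-[.4897,-.1938,.0725];print(X,np.degrees(np.arctan2(d[1],d[0])),np.hypot(*d[:2]))
```

```text
t 17.6833 pos [ 0.4891 -0.1938  0.0761] yaw -31.99 w 0.0222 F [ 0.3 -0.1 -2.1] q [ 0.37  0.36 -0.09  2.01  0.04  0.78 -1.87]
d cm (current tool axes) [ 0.05 -0.03 -0.09] turn [-0.     0.001  0.   ]
[0.021479   0.03084871 0.00019169]
[[263, 253], [264, 253], [264, 254]]
[ 0.48996421 -0.21696208  0.0725    ] -89.34645947465887 0.023163586997111914
```

View pics/s17.png

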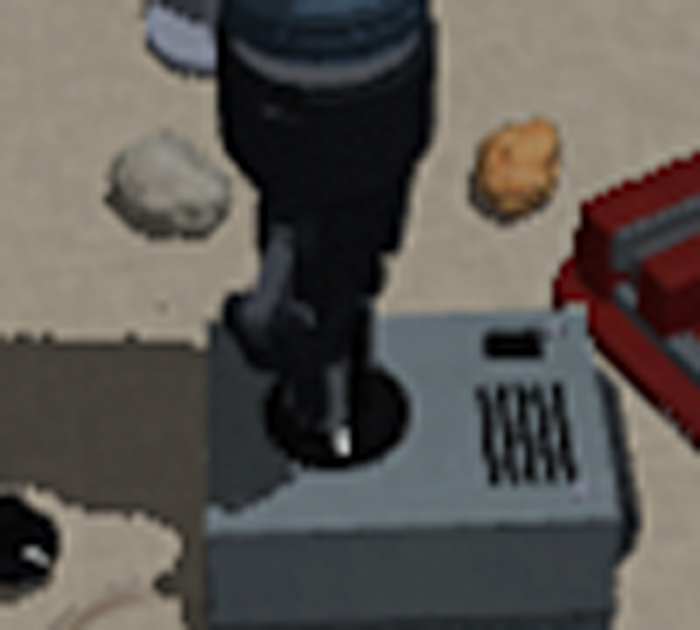

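The pointer is at world -89°, so the cap has turned about 82-85° clockwise, which is mid-window. Lifting straight up.

>>> step_arm --motion '[{"dx":0,"dy":0,"dz":-0.3,"ax":0,"ay":0,"az":0,"claw":5},{"dx":0,"dy":0,"dz":-0.4,"ax":0,"ay":0,"az":0,"claw":5},{"dx":0,"dy":0,"dz":-0.4,"ax":0,"ay":0,"az":0,"claw":5},{"dx":0,"dy":0,"dz":0,"ax":0,"ay":0,"az":0,"claw":5}]'

```text
time: 18.07
position: [0.4902, -0.1945, 0.0885]
tool_rot: [-3.022, 0.859, -0.003]
contact_force: [-0.1, 0.3, -0.9]
gripper_width: 0.0223
```

>>> step_arm --motion '[{"dx":0,"dy":0,"dz":-0.5,"ax":0,"ay":0,"az":0,"claw":5},{"dx":0,"dy":0,"dz":-1,"ax":0,"ay":0,"az":0,"claw":5},{"dx":0,"dy":0,"dz":-1,"ax":0,"ay":0,"az":0,"claw":5},{"dx":0,"dy":0,"dz":-1,"ax":0,"ay":0,"az":0,"claw":5},{"dx":0,"dy":0,"dz":0,"ax":0,"ay":0,"az":0,"claw":5}]'

```text
time: 18.48
position: [0.4917, -0.1951, 0.1255]
tool_rot: [3.021, -0.861, 0.009]
contact_force: [0.5, -0.6, -1.9]
gripper_width: 0.0218
```

>>> step_arm --motion '[{"dx":0,"dy":0,"dz":-1.5,"ax":0,"ay":0,"az":0,"claw":5},{"dx":0,"dy":0,"dz":-2,"ax":0,"ay":0,"az":0,"claw":5},{"dx":0,"dy":0,"dz":-2,"ax":0,"ay":0,"az":0,"claw":5},{"dx":0,"dy":0,"dz":-2,"ax":0,"ay":0,"az":0,"claw":5},{"dx":0,"dy":0,"dz":-1.5,"ax":0,"ay":0,"az":0,"claw":5},{"dx":0,"dy":0,"dz":-0.5,"ax":0,"ay":0,"az":0,"claw":5},{"dx":0,"dy":0,"dz":0,"ax":0,"ay":0,"az":0,"claw":5},{"dx":0,"dy":0,"dz":0,"ax":0,"ay":0,"az":0,"claw":5}]'

```text
time: 19.15
position: [0.489, -0.1941, 0.2169]
tool_rot: [-3.021, 0.861, 0.001]
contact_force: [-1.3, -0.8, -1.7]
gripper_width: 0.0223
```

Run:
```python
from h import *
go(.4897,-.1938,.22,-32)
s=capture('side');save(s,"s18.png",(195,90,325,280),3.1);save(s,"s18b.png",(225,170,305,260),7)
t=capture('top');save(t,"t18.png",(140,120,390,240),3)
```

```text
t 19.15 pos [ 0.489  -0.1941  0.2169] yaw -31.81 w 0.0223 F [-1.3 -0.8 -1.7] q [ 0.38  0.17 -0.09  1.91  0.02  1.07 -1.84]
d cm (current tool axes) [ 0.05 -0.07 -0.31] turn [0.    0.    0.003]
```

View pics/s18.png

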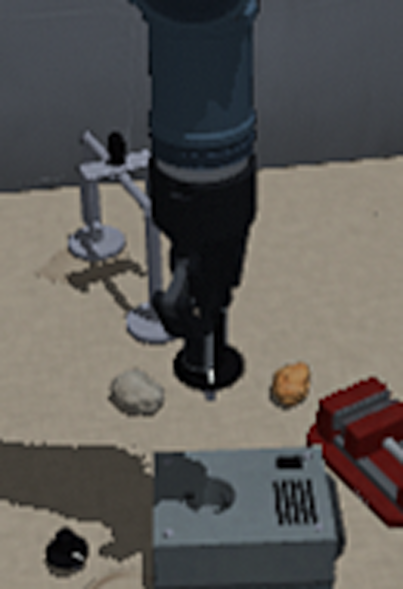

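View pics/s18b.png

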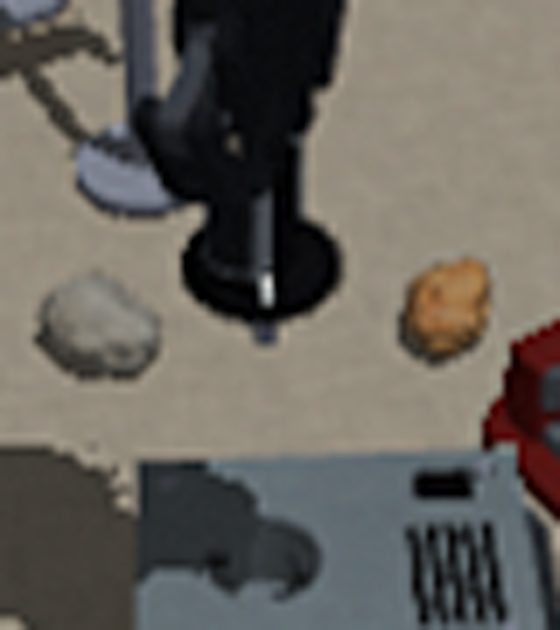

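View pics/t18.png

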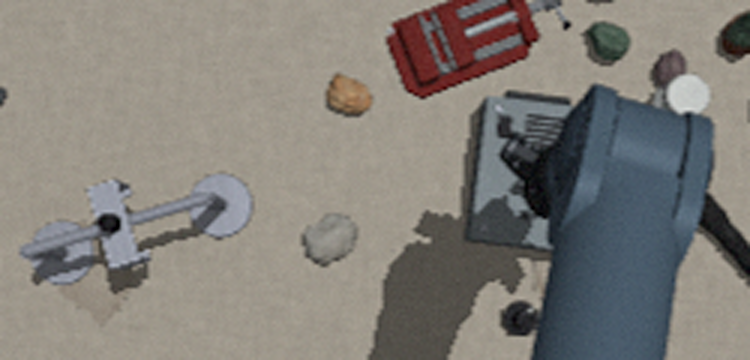

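The cap is out and held upright with its stem showing, 14 cm up. The guard hangs astride the bar, and the torch and stones are untouched. I'll let it settle and hand in.

>>> step_arm --motion '[{"dx":0,"dy":0,"dz":0,"ax":0,"ay":0,"az":0,"claw":5},{"dx":0,"dy":0,"dz":0,"ax":0,"ay":0,"az":0,"claw":5},{"dx":0,"dy":0,"dz":0,"ax":0,"ay":0,"az":0,"claw":5},{"dx":0,"dy":0,"dz":0,"ax":0,"ay":0,"az":0,"claw":5}]'

```text
time: 19.58
position: [0.4891, -0.1942, 0.2168]
tool_rot: [-3.021, 0.861, 0.001]
contact_force: [-0.5, -0.3, -2.2]
gripper_width: 0.0221
```

Run:
```python
from h import *
go(.4897,-.1938,.217,-32)
print(sign_off())
```

```text
t 19.5833 pos [ 0.4891 -0.1942  0.2168] yaw -31.81 w 0.0221 F [-0.5 -0.3 -2.2] q [ 0.38  0.17 -0.09  1.9   0.02  1.07 -1.84]
d cm (current tool axes) [ 0.03 -0.06 -0.02] turn [0.    0.001 0.003]
the job is handed in; nothing more can be done
None
```

The polisher is ready for filling. The guard hangs astride the rail's bar, let go, and I signed off at 19.6 s still holding the filler cap upright in the gripper.

- **Guard:** I lifted it by its knob and lowered it onto the bar until contact. The height at contact matched the bar sitting between the ribs. It stayed put after I let go, and the last side and top views show it level across the bar with the knob above it.
- **Cap:** Counter-clockwise it stopped hard at about 20° of gripper turn, with a moment of 0.95 N·m. Clockwise it turned freely to about 82–85°, read from the white pointer. It then lifted straight out with no resistance. The tool rose 14.1 cm, and the last picture shows the cap level with its stem clear of the housing.
- **Checks:** Nothing failed. The largest force I read was about 14 N, when I pressed the guard onto the bar. The gripper read about 2 mm less than the stated knob and grip diameters both times, which I took as sensor offset. In the last pictures the two light stones lie where they were. The torch shows only partly at the edge of the final top view, and I didn't measure it or the slate again.

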